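Take down a kiln stack and pair the pots with their saucers

TASK

Take the fired kiln stack apart: stand each of the four glazed pots upright in the middle of the saucer of its own colour, and lay the cream kiln shelf flat along the middle of the dark wooden board. Set everything down gently, without dropping it or tipping a pot over, and let go of it all.

Things in the scene. Friction and masses are not known exactly. Their poses are not given: they have to be found in the camera images.
- green_pot_mid (a point): green glazed pot: straight round open cylinder, small, 36 mm in diameter and 45 mm tall, about 70 g, open at the top; this point is on its axis half-way up, z up. At the start it stands on top of the cream kiln shelf, above one end (over one of the wide pots, about 52 mm from the shelf middle).
- yellow_pot_mid (a point): yellow glazed pot: straight round open cylinder, small, 36 mm in diameter and 45 mm tall, about 70 g, open at the top; this point is on its axis half-way up, z up. At the start it stands on top of the cream kiln shelf, above one end (over one of the wide pots, about 52 mm from the shelf middle).
- shelf_mid (a point): cream kiln shelf: flat ceramic bar 140 mm long (its x axis), 40 mm wide (its y axis), 16 mm thick, about 160 g; this point is its very centre. At the start it lies as a bridge across the rims of the two wide pots, whose centres are about 52 mm either way from its middle along its length, leaving a free gap of 44 mm between them under its middle.
- blue_pot_mid (a point): blue glazed pot: straight round open cylinder, wide, 60 mm in diameter and 55 mm tall, about 200 g; this point is on its axis half-way up, z up. At the start it stands on a low fixed plinth (200 x 90 mm, 15 mm high) under one end of the kiln shelf; it juts out 10 mm on either side of the shelf, so its colour shows from above.
- red_pot_mid (a point): red glazed pot: straight round open cylinder, wide, 60 mm in diameter and 55 mm tall, about 200 g; this point is on its axis half-way up, z up. At the start it stands on a low fixed plinth (200 x 90 mm, 15 mm high) under one end of the kiln shelf; it juts out 10 mm on either side of the shelf, so its colour shows from above.
- green_saucer: green glazed saucer, fixed to the table: round, 96 mm across its rim, 10 mm high overall; flat inner floor 6 mm above the table, about 76 mm across where the flaring rim begins; origin at the centre of its underside, on the table.
- yellow_saucer: yellow glazed saucer, fixed to the table: round, 96 mm across its rim, 10 mm high overall; flat inner floor 6 mm above the table, about 76 mm across where the flaring rim begins; origin at the centre of its underside, on the table.
- blue_saucer: blue glazed saucer, fixed to the table: round, 96 mm across its rim, 10 mm high overall; flat inner floor 6 mm above the table, about 76 mm across where the flaring rim begins; origin at the centre of its underside, on the table.
- red_saucer: red glazed saucer, fixed to the table: round, 96 mm across its rim, 10 mm high overall; flat inner floor 6 mm above the table, about 76 mm across where the flaring rim begins; origin at the centre of its underside, on the table.
- board: dark wooden rest board for the kiln shelf, fixed flat on the table: 200 mm long (its x axis), 90 mm wide (its y axis), 12 mm thick; origin at the centre of its underside, on the table.
There are look-alikes about, which are no part of the job. Of the things that look like the part that bears red_pot_mid, the middle-sized one is meant.

How it is judged:
At the end, for the whole second after the job is handed in: Each pot upright (0.12 rad) on the floor of its own colour's saucer, within 13 mm of its centre and 5 mm in height; the kiln shelf flat (0.1 rad) on the board, within 15 mm of its centre, 5 mm in height and 0.2 rad of its length; all released and at rest (horizontal distance between green_pot_mid and green_saucer below 0.013 m and z of green_pot_mid in the frame of green_saucer between 0.0235 and 0.0335 m and angle between each of green_pot_mid, yellow_pot_mid, blue_pot_mid, red_pot_mid's own z axis and vertical below 0.12 rad and linear speed of each of green_pot, yellow_pot, blue_pot, red_pot, shelf below 0.02 m/s and angular speed of each of green_pot, yellow_pot, blue_pot, red_pot, shelf below 0.2 rad/s and horizontal distance between yellow_pot_mid and yellow_saucer below 0.013 m and z of yellow_pot_mid in the frame of yellow_saucer between 0.0235 and 0.0335 m and horizontal distance between blue_pot_mid and blue_saucer below 0.013 m and z of blue_pot_mid in the frame of blue_saucer between 0.0285 and 0.0385 m and horizontal distance between red_pot_mid and red_saucer below 0.013 m and z of red_pot_mid in the frame of red_saucer between 0.0285 and 0.0385 m and horizontal distance between shelf_mid and board below 0.015 m and angle between the x axis of shelf_mid and the x axis of board, either way round below 0.2 rad and z of shelf_mid in the frame of board between 0.015 and 0.025 m and angle between shelf_mid's own z axis and vertical below 0.1 rad); the robot touches nothing.
It fails at once if a pot tipped over (past 0.8 rad) (angle between any of green_pot_mid, yellow_pot_mid, blue_pot_mid, red_pot_mid's own z axis and vertical above 0.8 rad).
It fails at once if a pot or the kiln shelf dropped (falling free of the gripper faster than 0.7 m/s, about 25 mm of fall) ((contact force between green_pot and the fingers below 0.2 N and linear speed of green_pot above 0.7 m/s) or (contact force between yellow_pot and the fingers below 0.2 N and linear speed of yellow_pot above 0.7 m/s) or (contact force between blue_pot and the fingers below 0.2 N and linear speed of blue_pot above 0.7 m/s) or (contact force between red_pot and the fingers below 0.2 N and linear speed of red_pot above 0.7 m/s) or (contact force between shelf and the fingers below 0.2 N and linear speed of shelf above 0.7 m/s)).
It also fails if it takes over 136 s, if anything falls off the work surface, if the arm or the gripper's body presses on something with over 40 N, if the wrist force passes 120 N, or if a joint passes its speed limit or range.

ROBOT

A 7-joint arm with a two-finger parallel gripper is mounted at the origin on the work surface. World frame = base frame: x ahead of the robot, y to its left, z up, the work surface at z = 0. Lengths are in m, angles in rad, forces in N, time in s.
With the tool pointing down it reaches from about 0.35 to 0.775 m from the base axis. Payload 3.1 kg.
Tool frame: the origin (TCP) lies midway between the tips of the shut fingers; the grasp point (between the pads) lies 19 mm behind it; x points along the fingers, y is the direction in which the jaws open and shut, and the axes are right-handed (so a half turn about x gives the same grasp; the last joint's range is limited). The gripper opens to 85 mm and grips with 20 to 120 N. Pads are 22 mm wide; open, the fingers measure 114 mm over their backs; the gripper's body (76 mm by 85 mm) begins 54 mm behind the grasp point. The pads swing forward as they close: fully open they stand 13 mm farther back than shut.
Start: joints at [1.23, 0.311, 0.014, 1.512, -0.004, 1.319, -0.027], TCP at [0.162, -0.526, 0.231] pointing down, gripper open.
Joint ranges: [-2.7, 2.7], [-0.3, 1.91], [-1.27, 1.3], [0.12, 2.57], [-1.44, 4.58], [0.2, 2.03], [-3.05, 3.05]. Speed limits (rad/s): [2.79, 2.79, 3.14, 3.14, 3.14, 3.14, 3.14].

INTERFACE

Orientations are given as a unit quaternion [w, x, y, z].
In Python, from rig import env, camera gives the robot as it stands. The module is installed in compiled form; this text tells all that it offers.
- The arm moves only by the shell command python3 -m inch 'ROWS'. ROWS is JSON, a list of rows, each a list of 5 numbers: the closure, from 0 (fully open) to 1 (shut), then the shift along the tool's x, y, z in mm, then the turn about the tool's x in rad. A call has 1 to 5 rows; each row shifts and turns the pose as measured when the row begins, along the tool's axes as they then stand; what a row does not reach is not made up. A row lasts 1/8 s, in which the tool goes at most 62.5 mm and 10.7 degrees, less where a joint would pass 70% of its speed; a pose out of reach is approached as far as the arm can. A call with a gripper value outside its range is refused whole. The fingers move at their own pace and stop on an object; the grip force is fixed at half the most. Time passes only in rows, so rows that do not move let the fingers close. It gives the time, the measured TCP pose, the force and the opening at its end, in the units of the state.
- env.get_obs(): the state, without advancing time (a new reading comes with each control period).
- camera(name): name is "scene" or "top"; returns a dict with "img" (420x560x3 uint8, red, green, blue), "depth" (420x560 float32, m along the optical axis (not along the pixel's ray), 0 where there is no reading), "fx", "fy", "cx", "cy" (pixels), "T" (4x4, takes a point from camera to world coordinates). Camera axes: x right, y down, z forward; pixel columns grow to the right and rows downward; lengths in m; the calibration is good to about 2 mm. A picture is of the moment at which its call begins.
- env.job_done(): hands the job in, once; it reports no verdict.
The state is a dict: "clock": time; "q": joint angles; "joint_vel": joint speeds; "joint_torque": joint torques, N m; "ee_pos": TCP position; "tcp_rot": TCP orientation; "contact_force": force on the tool from outside, world axes, zero at the start; "moment": the same for the moment, N m; "width": finger opening in m.
Only numpy, scipy, OpenCV 4.12 (cv2) and the standard library are available. Lean on these libraries where they do the work, as an engineer would, in place of code of your own. Each camera call takes 0.05 s, during which the arm holds its last target. There are 200 camera calls.

## Working session

There is one attempt and no reset: what is moved stays moved. The work goes in short steps, Python scripts to look and compute and a shell command to move; the robot and the scene stay as the last step left them, time stands still between calls to the robot, and variables do not carry over. Pictures are saved under pics/ and viewed, about 12 in all and at most 16, crops included, and the job is handed in when it is done.

```bash
mkdir -p pics
cat > h.py <<'E'
import numpy as np, cv2
from rig import env, camera
def cloud(c):
    d=c["depth"]; v,u=np.mgrid[:d.shape[0],:d.shape[1]]
    P=np.stack([(u-c["cx"])/c["fx"]*d,(v-c["cy"])/c["fy"]*d,d,np.ones_like(d)],-1)@np.array(c["T"]).T
    P=P[...,:3]; P[d==0]=np.nan; return P
def save(n,img): cv2.imwrite("pics/"+n,cv2.cvtColor(img,cv2.COLOR_RGB2BGR))
E
python3 - <<'E'
from h import *
o=env.get_obs(); print({k:np.round(v,3) for k,v in o.items()})
for n in("top","scene"):
    c=camera(n); save(n+"0.png",c["img"]); np.savez(n+"0.npz",**c); print(np.round(c["T"],3),c["fx"])
E
```

```text
{'clock': np.float64(0.0), 'q': array([ 1.23 ,  0.312,  0.014,  1.513, -0.004,  1.319, -0.027]), 'joint_vel': array([-0.   , -0.   ,  0.001, -0.001, -0.001, -0.001,  0.001]), 'joint_torque': array([ 0.0000e+00, -3.7992e+01,  1.4600e-01, -2.3059e+01,  1.2000e-02,
        1.4000e-02,  0.0000e+00]), 'ee_pos': array([ 0.162, -0.525,  0.23 ]), 'tcp_rot': array([-0.104, -0.699, -0.106,  0.699]), 'contact_force': array([ 0.145, -0.035,  0.026]), 'moment': array([ 0.023, -0.   ,  0.032]), 'width': np.float64(0.085)}
[[ 0.024 -0.996  0.086  0.501]
 [-1.    -0.024 -0.003  0.014]
 [ 0.005 -0.086 -0.996  1.181]
 [ 0.     0.     0.     1.   ]] 531.1127548900391
[[-0.819  0.414 -0.398  1.073]
 [ 0.574  0.578 -0.581  0.681]
 [-0.01  -0.704 -0.71   0.926]
 [ 0.     0.     0.     1.   ]] 499.3396196072288
```

View pics/top0.png

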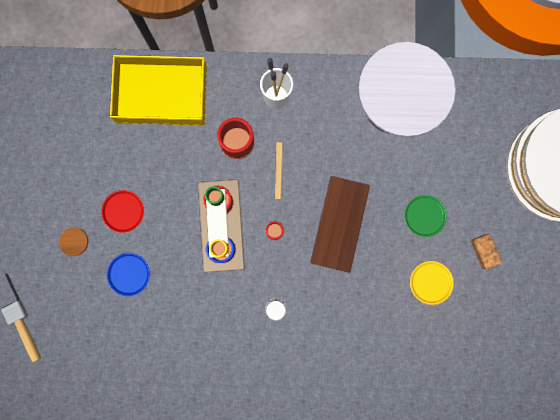

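View pics/scene0.png

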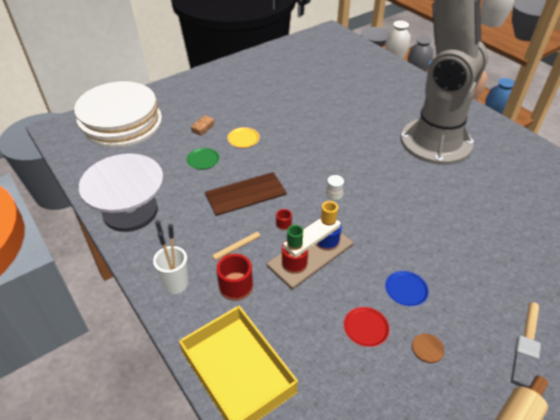

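The red-pot candidates in the top view are a large one at (235,137), one in the stack at (218,200) and a small one at (275,230). The stack one is middle-sized and matches the description. I'll confirm with a crop and measure everything.

Run:
```python
from h import *
c=dict(np.load("top0.npz")); im=c["img"]; P=cloud(c)
save("crop0.png",cv2.resize(im[110:290,180:300],None,fx=4.5,fy=3.3*4.5/4.5,interpolation=cv2.INTER_CUBIC)[:600])
hsv=cv2.cvtColor(im,cv2.COLOR_RGB2HSV)
def comp(name,lo,hi,roi):
    m=cv2.inRange(hsv,lo,hi); z=np.zeros_like(m); a,b,d,e=roi; z[b:e,a:d]=m[b:e,a:d]
    ct=max(cv2.findContours(z,cv2.RETR_EXTERNAL,cv2.CHAIN_APPROX_NONE)[0],key=cv2.contourArea)
    f=np.zeros_like(m); cv2.drawContours(f,[ct],-1,1,-1)
    p=P[(f>0)]; p=p[~np.isnan(p[:,0])]
    (x,y),r=cv2.minEnclosingCircle(p[:,:2].astype(np.float32))
    rc=cv2.minAreaRect(p[:,:2].astype(np.float32))
    print(name,"circ",np.round([x,y,r],4),"mean",np.round(p.mean(0),4),"zpct",np.round(np.percentile(p[:,2],[5,50,95]),3),"rect",np.round(rc[0],4),np.round(rc[1],4),round(rc[2],1))
comp("redS",(0,150,80),(8,255,255),(95,185,150,240))
comp("blueS",(105,120,80),(125,255,255),(95,245,160,300))
comp("greenS",(50,100,50),(80,255,255),(395,190,455,240))
comp("yellS",(20,150,120),(32,255,255),(400,255,460,310))
comp("board",(0,60,20),(20,255,120),(300,165,380,280))
m=(P[...,2]>.08)&(P[...,2]<.094); m[:170]=0;m[275:]=0;m[:,:190]=0;m[:,250:]=0
p=P[m]; 
rc=cv2.minAreaRect(p[:,:2].astype(np.float32)); print("shelf",p.mean(0),rc,m.sum())
m2=(P[...,2]>.120)&(P[...,2]<.14); m2[:170]=0;m2[275:]=0;m2[:,:190]=0;m2[:,250:]=0
v,u=np.nonzero(m2)
for nm,s in(("green",v<222),("yellow",v>=222)):
    q=P[v[s],u[s]]; print(nm,len(q),cv2.minEnclosingCircle(q[:,:2].astype(np.float32)),q[:,2].max())
b=(P[...,2]>.01)&(P[...,2]<.02); b[:175]=0;b[275:]=0;b[:,:190]=0;b[:,250:]=0
print("plinth",cv2.minAreaRect(P[b][:,:2].astype(np.float32)))
pw=(P[...,2]>.060)&(P[...,2]<.076);pw[:175]=0;pw[275:]=0;pw[:,:190]=0;pw[:,250:]=0
v,u=np.nonzero(pw)
for nm,s in(("red",v<222),("blue",v>=222)):
    q=P[v[s],u[s]]; print(nm,len(q),cv2.minEnclosingCircle(q[:,:2].astype(np.float32)))
s=[(275,230),(235,137),(276,310),(278,170),(276,80),(73,241)]
for u,v in s: print((u,v),np.round(P[v,u],3))
```

```text
redS circ [0.5988 0.3418 0.0473] mean [0.5992 0.3425 0.0056] zpct [0.002 0.005 0.01 ] rect [0.5993 0.3414] [0.0916 0.0923] 50.8
blueS circ [0.4607 0.3242 0.0484] mean [0.4607 0.3235 0.0059] zpct [0.002 0.006 0.01 ] rect [0.4605 0.3238] [0.0931 0.0946] 50.1
greenS circ [ 0.6064 -0.3308  0.0496] mean [ 0.6052 -0.33    0.0065] zpct [0.002 0.006 0.011] rect [ 0.6049 -0.3301] [0.0944 0.0932] 58.7
yellS circ [ 0.4595 -0.3442  0.05  ] mean [ 0.4581 -0.3434  0.0067] zpct [0.002 0.007 0.011] rect [ 0.4582 -0.3428] [0.0967 0.0935] 79.7
board circ [ 0.5832 -0.1394  0.1069] mean [ 0.5817 -0.1401  0.0115] zpct [0.008 0.012 0.015] rect [ 0.5824 -0.1411] [0.0911 0.199 ] 77.7
shelf [0.57333692 0.1238846  0.08662569] ((0.5721321105957031, 0.12443925440311432), (0.14040815830230713, 0.040956761687994), 5.836773872375488) 972
green 118 ((0.6263411045074463, 0.12925685942173004), 0.018041599541902542) 0.13707527593154056
yellow 116 ((0.520429253578186, 0.11681463569402695), 0.01781674288213253) 0.13411608348373738
plinth ((0.5729632377624512, 0.12318077683448792), (0.19956490397453308, 0.09000644832849503), 5.543829441070557)
red 121 ((0.6198105812072754, 0.12386225908994675), 0.034482263028621674)
blue 171 ((0.5264480113983154, 0.1153503805398941), 0.03664865717291832)
(275, 230) [0.565 0.003 0.004]
(235, 137) [0.772 0.097 0.008]
(276, 310) [ 0.395 -0.003  0.054]
(278, 170) [ 0.698 -0.001  0.012]
(276, 80) [0.897 0.008 0.031]
(73, 241) [0.53  0.448 0.006]
```

View pics/crop0.png

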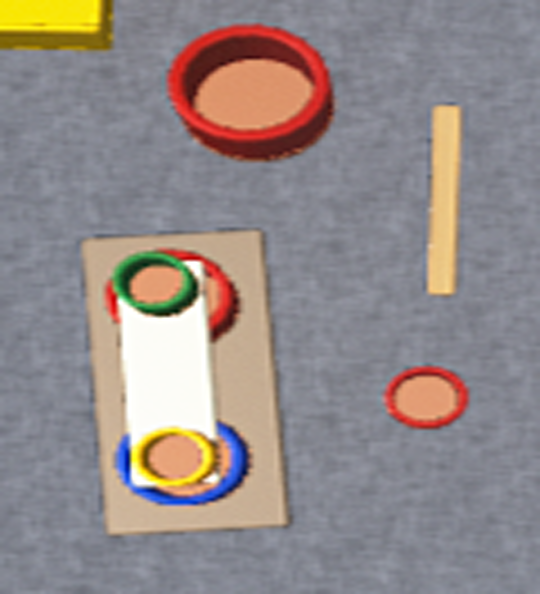

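The crop confirms it: the red pot in the stack (crop ~(175,295)) is smaller than the upper red bowl at (250,90) and larger than the cup at (427,397). It is the middle-sized one. Next, a helper for tool-frame shifts, and the first turn to put the jaws across the shelf.

```bash
cat > to.py <<'E'
# usage: to.py x y z [jaw_yaw_deg]: shift in tool axes (mm) and turn (rad) left to go
import sys
from h import *
from scipy.spatial.transform import Rotation as R
o=env.get_obs(); q=o["tcp_rot"]; M=R.from_quat([q[1],q[2],q[3],q[0]]).as_matrix()
t=np.array(list(map(float,sys.argv[1:4])))
a=np.degrees(np.arctan2(M[1,1],M[0,1]))
print("t",round(float(o["clock"]),2),"pos",np.round(o["ee_pos"],4),"yaw",round(a,1),"tilt",round(float(np.degrees(np.arccos(min(1,-M[2,0])))),2),"w",round(float(o["width"]),4),"F",np.round(o["contact_force"],1),
 "SHIFT",np.round(M.T@(t-o["ee_pos"])*1000,1),*( ["TURN",round(-np.radians(float(sys.argv[4])-a),3)] if len(sys.argv)>4 else []))
E
python3 -m inch '[[0,0,0,0,0.1],[0,0,0,0,0.1],[0,0,0,0,0]]'; python3 to.py 0.6255 0.1293 0.20 -84.2
```

```text
clock: 0.48
ee_pos: [0.1613, -0.5238, 0.2284]
tcp_rot: [-0.031, -0.706, -0.035, 0.707]
contact_force: [0.1, -0.4, 0.8]
width: 0.0854
t 0.47 pos [ 0.1613 -0.5238  0.2284] yaw -84.6 tilt 0.36 w 0.0854 F [ 0.1 -0.4  0.8] SHIFT [  31.4 -606.5 -523.3] TURN -0.007
```

```bash
python3 -m inch '[[0,0,-40,-35,0],[0,0,-40,-35,0],[0,0,-40,-35,0],[0,0,-40,-35,0],[0,0,-40,-35,0]]' >/dev/null; python3 to.py 0.6255 0.1293 0.20 -84.2; python3 -m inch '[[0,0,-40,-35,0],[0,0,-40,-35,0],[0,0,-40,-35,0],[0,0,-40,-35,0],[0,0,-40,-35,0]]'>/dev/null; python3 to.py 0.6255 0.1293 0.20 -84.2
```

```text
t 1.1 pos [ 0.3169 -0.3058  0.2273] yaw -84.8 tilt 0.39 w 0.0852 F [0.4 0.1 0.4] SHIFT [  28.1 -405.  -347.1] TURN -0.01
t 1.73 pos [ 0.4757 -0.0829  0.2276] yaw -84.3 tilt 0.24 w 0.0853 F [ 0.1 -1.2 -0.1] SHIFT [  27.8 -196.2 -170.2] TURN -0.002
```

```bash
python3 -m inch '[[0,0,-40,-35,0],[0,0,-40,-35,0],[0,0,-40,-35,0],[0,0,-40,-35,0],[0,0,-30,-26,0]]' >/dev/null; python3 -m inch '[[0,0,0,0,0],[0,0,0,0,0]]'>/dev/null; python3 to.py 0.6255 0.1293 0.097 -84.2
python3 - <<'E'
from h import *
for n in("top","scene"):
    c=camera(n); save(n+"1.png",c["img"])
a=cv2.imread("pics/top1.png")[100:310,110:310]; b=cv2.imread("pics/scene1.png")[150:360,220:420]
cv2.imwrite("pics/v1.png",cv2.resize(np.hstack([a,b]),None,fx=2,fy=2))
E
```

```text
t 2.6 pos [0.6252 0.1334 0.2244] yaw -83.4 tilt 0.45 w 0.0852 F [ 0.4 -0.2  0.9] SHIFT [127.4   4.7  -0.7] TURN 0.014
```

View pics/v1.png

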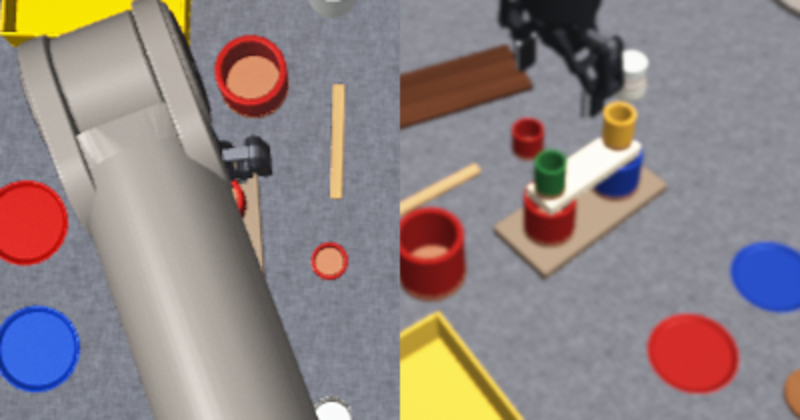

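The gripper is over the green pot and the stack is undisturbed. Descending.

```bash
python3 -m inch '[[0,30,4.5,0,0.014],[0,20,0,0,0],[0,0,0,0,0]]' >/dev/null; python3 to.py 0.6255 0.1293 0.097 -84.2;  python3 -m inch '[[0,25,0,0,0],[0,25,0,0,0],[0,15,0,0,0],[0,0,0,0,0]]' >/dev/null; python3 to.py 0.6255 0.1293 0.097 -84.2
```

```text
t 3.08 pos [0.6251 0.1233 0.1755] yaw -84.6 tilt 0.24 w 0.0852 F [-1.3  0.7 -0.1] SHIFT [78.5 -5.8 -1.3] TURN -0.007
t 3.58 pos [0.6278 0.1198 0.1147] yaw -84.9 tilt 0.29 w 0.0852 F [-1.   0.5 -0.2] SHIFT [17.7 -9.7  1.5] TURN -0.012
```

```bash
python3 -m inch '[[0,9,-9.5,1.5,-0.01],[0,8,0,0,0],[0,0,0,0,0]]' >/dev/null; python3 to.py 0.6255 0.1293 0.097 -84.2
```

```text
t 3.95 pos [0.6269 0.1306 0.0993] yaw -84.2 tilt 0.54 w 0.0853 F [ 1.2 -0.6  0.4] SHIFT [2.3 1.2 1.6] TURN -0.001
```

```bash
python3 -m inch '[[0.3,2,1,1,0],[1,0,0,0,0],[1,0,0,0,0],[1,0,0,0,0],[1,0,0,0,0]]' >/dev/null; python3 to.py 0.6255 0.1293 0.097 -84.2;python3 -m inch '[[1,0,0,0,0],[1,0,0,0,0],[1,0,0,0,0]]' >/dev/null; python3 to.py 0.6255 0.1293 0.20 -84.2
```

```text
t 4.58 pos [0.6268 0.1294 0.0983] yaw -84.3 tilt 0.65 w 0.0351 F [ 0.1  0.2 -0.6] SHIFT [ 1.3 -0.   1.3] TURN -0.001
t 4.95 pos [0.6268 0.1294 0.0983] yaw -84.3 tilt 0.65 w 0.035 F [-0.3 -1.  -0.3] SHIFT [-1.017e+02 -1.000e-01  1.000e-01] TURN -0.001
```

```bash
python3 -m inch '[[1,-10,0,0,0],[1,-25,0,0,0],[1,-25,0,0,0],[1,-25,0,0,0],[1,-5,0,0,0]]' >/dev/null; python3 to.py 0.6055 -0.3303 0.15 -84.2
python3 - <<'E'
from h import *
c=camera("scene"); save("v2.png",cv2.resize(c["img"][120:360,180:440],None,fx=2,fy=2))
E
```

```text
t 5.58 pos [0.6253 0.1292 0.1921] yaw -84.3 tilt 0.6 w 0.0356 F [ 0.4  0.5 -0.2] SHIFT [ 40.9 455.3  66.2] TURN -0.001
```

View pics/v2.png

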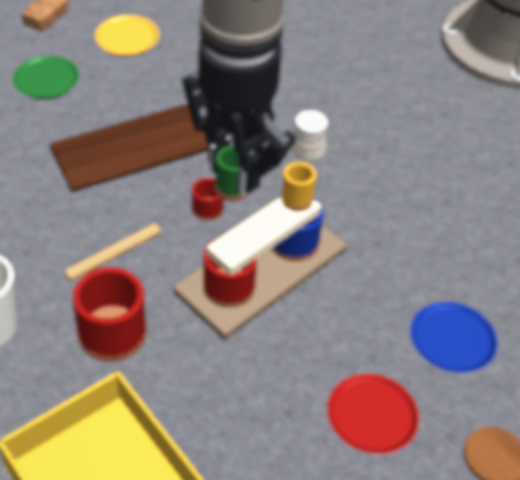

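The green pot is held upright above the stack and the shelf hasn't moved. Carrying it to the green saucer.

```bash
python3 -m inch '[[1,0,25,3,0],[1,0,45,7,0],[1,0,45,7,0],[1,0,45,7,0],[1,0,45,7,0]]' >/dev/null; python3 -m inch '[[1,0,45,7,0],[1,0,45,7,0],[1,0,45,7,0],[1,0,45,7,0],[1,0,45,7,0]]' >/dev/null; python3 to.py 0.6055 -0.3303 0.10 -84.2
```

```text
t 6.88 pos [ 0.5975 -0.3105  0.1757] yaw -83.5 tilt 0.86 w 0.0352 F [ 1.  -0.5  0.1] SHIFT [75.4 21.4 -6.5] TURN 0.013
```

```bash
python3 -m inch '[[1,0,20,-6,0.013],[1,20,0,0,0],[1,25,0,0,0],[1,25,0,0,0],[1,0,0,0,0]]' >/dev/null; python3 to.py 0.6055 -0.3303 0.10 -84.2; python3 -m inch '[[1,20,0,0,0],[1,20,0,0,0],[1,10,0,0,0],[1,0,0,0,0]]' >/dev/null; python3 to.py 0.6055 -0.3303 0.018 -84.2
```

```text
t 7.5 pos [ 0.5976 -0.3377  0.0947] yaw -84.9 tilt 1.55 w 0.0356 F [ 0.1 -0.3 -1.8] SHIFT [-5.4 -6.7 -8.4] TURN -0.012
t 8.0 pos [ 0.598  -0.3375  0.046 ] yaw -84.9 tilt 1.34 w 0.0352 F [ 0.6  0.8 -0.8] SHIFT [27.9 -6.2 -8.7] TURN -0.012
```

```bash
python3 -m inch '[[1,12,-6,-8.5,-0.01],[1,0,0,0,0]]' >/dev/null; python3 to.py 0.6055 -0.3303 0.018 -84.2; python3 -m inch '[[1,8,0,0,0],[1,4,0,0,0],[1,0,0,0,0]]' >/dev/null; python3 to.py 0.6055 -0.3303 0.018 -84.2
```

```text
t 8.25 pos [ 0.6077 -0.3301  0.0349] yaw -84.3 tilt 1.17 w 0.0354 F [-0.2  0.9 -0.7] SHIFT [17.   0.2  1.9] TURN -0.001
t 8.62 pos [ 0.608  -0.3303  0.0229] yaw -84.3 tilt 1.09 w 0.0352 F [-0.8  0.5 -1. ] SHIFT [ 4.9 -0.2  2.4] TURN -0.001
```

```bash
python3 -m inch '[[1,2.5,0,2,0],[1,1.5,0,0,0],[1,0,0,0,0]]' >/dev/null; python3 to.py 0.6055 -0.3303 0.018 -84.2; python3 -m inch '[[1,1.5,0,0,0],[1,0,0,0,0]]' >/dev/null; python3 to.py 0.6055 -0.3303 0.018 -84.2
```

```text
t 9.0 pos [ 0.6056 -0.3311  0.019 ] yaw -84.3 tilt 1.07 w 0.0354 F [-0.4  0.1 -0.5] SHIFT [ 1.  -0.8  0. ] TURN -0.002
t 9.25 pos [ 0.606  -0.3313  0.019 ] yaw -84.3 tilt 0.99 w 0.0351 F [ 0.2  0.  -1. ] SHIFT [ 1.  -1.1  0.4] TURN -0.002
```

```bash
python3 -m inch '[[0.5,0,0,0,0],[0.3,0,0,0,0],[0,0,0,0,0],[0,0,0,0,0],[0,-2,0,0,0]]' >/dev/null; python3 -m inch '[[0,-20,0,0,0],[0,-40,0,0,0],[0,-50,0,0,0],[0,-50,0,0,0]]' >/dev/null; python3 to.py 0.520 0.1175 0.18 -84.2
python3 - <<'E'
from h import *
c=camera("scene"); save("v3.png",cv2.resize(c["img"][60:260,140:400],None,fx=2.5,fy=2.5))
E
```

```text
t 10.38 pos [ 0.6066 -0.3314  0.1841] yaw -84.3 tilt 1.41 w 0.0856 F [-0.   0.2 -0.1] SHIFT [  10.3 -455.2   41.2] TURN -0.001
```

View pics/v3.png

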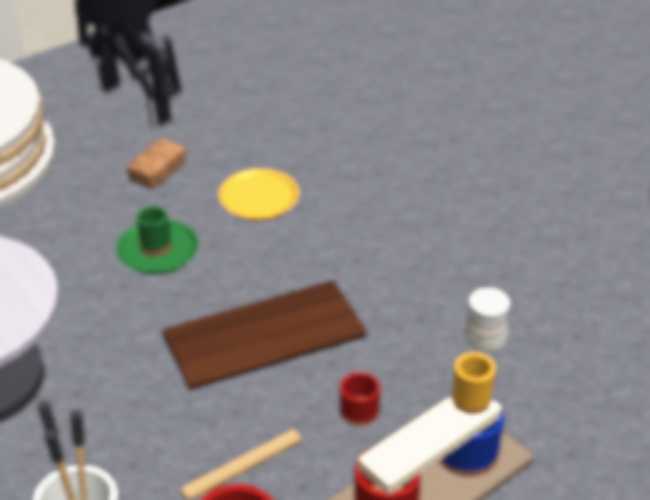

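The green pot stands upright in the middle of the green saucer, at about (155,235). Next, the yellow pot.

```bash
python3 -m inch '[[0,-5,-30,3,0],[0,0,-50,4.5,0],[0,0,-50,4.5,0],[0,0,-50,4.5,0],[0,0,-50,4.5,0]]' >/dev/null; python3 -m inch '[[0,0,-50,4.5,0],[0,0,-50,4.5,0],[0,0,-50,4.5,0],[0,0,-50,4.5,0],[0,0,0,0,0]]' >/dev/null; python3 to.py 0.520 0.1175 0.18 -84.2
```

```text
t 11.68 pos [0.5337 0.1051 0.2171] yaw -84.3 tilt 1.49 w 0.0855 F [ 0.  -1.6 -1. ] SHIFT [ 36.6 -13.9  13.4] TURN -0.001
```

```bash
python3 -m inch '[[0,20,-10,11,0],[0,30,0,0,0],[0,20,0,0,0],[0,0,0,0,0]]' >/dev/null; python3 to.py 0.520 0.1175 0.098 -84.2
```

```text
t 12.18 pos [0.5267 0.1121 0.1507] yaw -84.4 tilt 2.11 w 0.0858 F [0.2 0.3 0.4] SHIFT [52.4 -6.5  8.1] TURN -0.003
```

```bash
python3 - <<'E'
from h import *
from scipy.spatial.transform import Rotation as R
q=env.get_obs()["tcp_rot"]; print(np.round(R.from_quat([q[1],q[2],q[3],q[0]]).as_matrix(),4), np.round(env.get_obs()["q"],2))
E
```

```text
[[ 0.0364  0.0983 -0.9945]
 [-0.0058 -0.9951 -0.0986]
 [-0.9993  0.0094 -0.0357]] [ 0.15  0.37 -0.52  1.69  0.22  1.11 -1.91]
```

```bash
python3 -m inch '[[0,12,-6,8,0],[0,15,0,0,0],[0,0,0,0,0]]' >/dev/null; python3 to.py 0.520 0.1175 0.098 -84.2;  python3 -m inch '[[0,10,0,0,0],[0,9,0,0,0],[0,0,0,0,0]]' >/dev/null; python3 to.py 0.520 0.1175 0.098 -84.2
```

```text
t 12.55 pos [0.5204 0.1168 0.1244] yaw -84.5 tilt 2.37 w 0.0853 F [ 0.8 -0.1  0.9] SHIFT [26.3 -1.   1.4] TURN -0.005
t 12.93 pos [0.5219 0.1167 0.1044] yaw -84.5 tilt 2.42 w 0.0851 F [ 0.  -0.  -0.1] SHIFT [ 6.3 -1.1  2. ] TURN -0.005
```

```bash
python3 -m inch '[[0,5.5,-1,2,0],[0.3,0,0,0,0],[1,0,0,0,0],[1,0,0,0,0],[1,0,0,0,0]]' >/dev/null; python3 -m inch '[[1,0,0,0,0],[1,0,0,0,0],[1,0,0,0,0]]' >/dev/null; python3 to.py 0.520 0.1175 0.098 -84.2; python3 -m inch '[[1,-10,0,0,0],[1,-25,0,0,0],[1,-25,0,0,0],[1,-15,0,0,0],[1,0,0,0,0]]' >/dev/null; python3 to.py 0.4585 -0.343 0.15 -84.2
```

```text
t 13.93 pos [0.5205 0.1177 0.0992] yaw -84.5 tilt 2.5 w 0.0343 F [ 0.6 -0.5 -0.7] SHIFT [1.2 0.2 0.6] TURN -0.005
t 14.55 pos [0.5168 0.1182 0.1775] yaw -84.5 tilt 2.47 w 0.0342 F [ 0.2 -0.2 -0.6] SHIFT [ 27.5 453.1 103.8] TURN -0.004
```

```bash
python3 -m inch '[[1,0,25,5,0],[1,0,45,10,0],[1,0,47,11,0],[1,0,47,11,0],[1,0,47,11,0]]' >/dev/null; python3 -m inch '[[1,0,47,11,0],[1,0,47,11,0],[1,0,47,11,0],[1,0,45,10,0],[1,0,20,5,0]]' >/dev/null; python3 to.py 0.4585 -0.343 0.10 -84.2
```

```text
t 15.8 pos [ 0.4558 -0.3157  0.1664] yaw -84.0 tilt 1.61 w 0.0345 F [-0.1  0.7 -0.6] SHIFT [66.5 27.4  2. ] TURN 0.003
```

```bash
python3 -m inch '[[1,10,20,0,0],[1,25,0,0,0],[1,30,0,0,0],[1,0,0,0,0]]' >/dev/null; python3 to.py 0.4585 -0.343 0.05 -84.2; python3 -m inch '[[1,25,0,0,0],[1,15,0,0,0],[1,0,0,0,0]]' >/dev/null; python3 to.py 0.4585 -0.343 0.0192 -84.2
```

```text
t 16.3 pos [ 0.4576 -0.3378  0.0947] yaw -84.2 tilt 1.33 w 0.035 F [ 0.4 -1.  -0.8] SHIFT [44.7  5.3  0.7] TURN 0.0
t 16.68 pos [ 0.4612 -0.3376  0.0554] yaw -84.0 tilt 1.51 w 0.0345 F [ 0.6  0.  -0.2] SHIFT [36.1  5.1  4.2] TURN 0.003
```

```bash
python3 -m inch '[[1,15,5,4,0],[1,10,0,0,0],[1,0,0,0,0]]' >/dev/null; python3 to.py 0.4585 -0.343 0.0192 -84.2; python3 -m inch '[[1,6,0,0.5,0],[1,3,0,0,0],[1,0,0,0,0]]' >/dev/null; python3 to.py 0.4585 -0.343 0.0192 -84.2
```

```text
t 17.05 pos [ 0.4596 -0.3444  0.0307] yaw -84.1 tilt 1.67 w 0.0344 F [-0.1  0.  -0.3] SHIFT [11.4 -1.6  1.3] TURN 0.002
t 17.43 pos [ 0.4599 -0.3447  0.0217] yaw -84.1 tilt 1.74 w 0.0343 F [-0.9 -0.5 -0.7] SHIFT [ 2.4 -1.9  1.3] TURN 0.002
```

```bash
python3 -m inch '[[1,2,-1.5,1,0],[1,1,0,0,0],[1,0,0,0,0]]' >/dev/null; python3 to.py 0.4585 -0.343 0.0192 -84.2; python3 -m inch '[[0.5,0,0,0,0],[0.3,0,0,0,0],[0,0,0,0,0],[0,0,0,0,0],[0,-2,0,0,0]]' >/dev/null; python3 -m inch '[[0,-20,0,0,0],[0,-40,0,0,0],[0,-50,0,0,0],[0,-50,0,0,0]]' >/dev/null; python3 to.py 0.5722 0.124 0.18 -84.2
```

```text
t 17.8 pos [ 0.459  -0.3433  0.0194] yaw -84.0 tilt 1.76 w 0.0343 F [ 0.3 -1.  -0.8] SHIFT [ 0.2 -0.3  0.5] TURN 0.003
t 18.93 pos [ 0.4513 -0.3414  0.1811] yaw -84.0 tilt 1.35 w 0.0855 F [ 0.8 -0.6 -0.5] SHIFT [   6.5 -450.3 -168.6] TURN 0.003
```

```bash
python3 -m inch '[[0,0,-30,-10,0],[0,0,-50,-19,0],[0,0,-50,-19,0],[0,0,-50,-19,0],[0,0,0,0,0]]' >/dev/null
python3 - <<'E'
from h import *
c=camera("top"); np.savez("top2.npz",**c); P=cloud(c); save("v4.png",cv2.resize(c["img"][90:340,60:480],None,fx=1.9,fy=1.9))
m=(P[...,2]>.08)&(P[...,2]<.094); m[:170]=0;m[275:]=0;m[:,:190]=0;m[:,250:]=0
p=P[m]; print(m.sum(),p.mean(0),cv2.minAreaRect(p[:,:2].astype(np.float32)))
E
python3 to.py 0.5722 0.124 0.18 -84.2
```

```text
1296 [0.57337118 0.1245358  0.08523585] ((0.5739898085594177, 0.1249099150300026), (0.1397825926542282, 0.040485918521881104), 5.042974472045898)
t 19.6 pos [ 0.5037 -0.1571  0.1899] yaw -84.5 tilt 2.08 w 0.0856 F [-0.6 -1.3 -0.5] SHIFT [  10.7 -273.3  -94.8] TURN -0.005
```

View pics/v4.png

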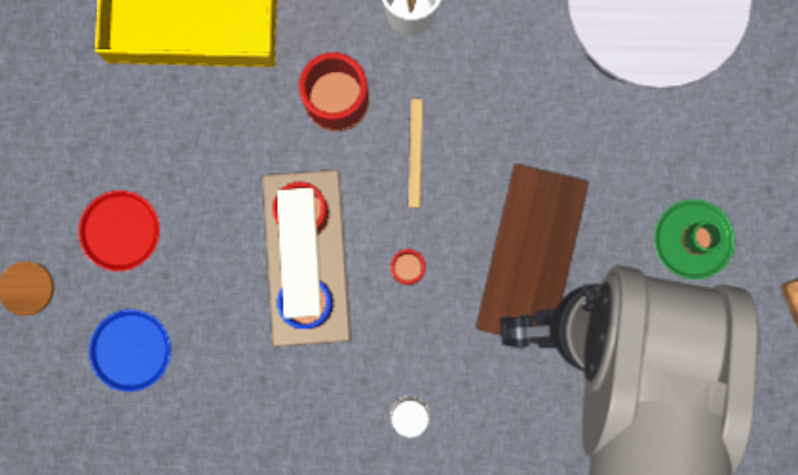

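The green pot sits in its saucer. The shelf is bare and unmoved across the red and blue pots, at about (300,250). Approaching the shelf's middle.

```bash
python3 -m inch '[[0,0,-50,-17,0],[0,0,-50,-17,0],[0,0,-50,-17,0],[0,0,-50,-17,0],[0,0,-50,-17,0]]' >/dev/null;  python3 -m inch '[[0,20,-15,-5,0],[0,20,0,0,0],[0,0,0,0,0]]' >/dev/null;python3 to.py 0.5735 0.1247 0.1 -84.8
```

```text
t 20.6 pos [0.5768 0.1023 0.1475] yaw -86.1 tilt 2.34 w 0.0852 F [0.1 0.1 0.5] SHIFT [ 46.9 -23.5   3.5] TURN -0.023
```

```bash
python3 -m inch '[[0,10,-22,3,-0.02],[0,15,0,0,0],[0,0,0,0,0]]' >/dev/null;python3 to.py 0.5735 0.1247 0.071 -84.8;  python3 -m inch '[[0,15,0,0,0],[0,15,0,0,0],[0,10,0,0,0],[0,0,0,0,0]]' >/dev/null;python3 to.py 0.5735 0.1247 0.071 -84.8
```

```text
t 20.98 pos [0.5743 0.1225 0.1216] yaw -85.1 tilt 2.47 w 0.0855 F [ 0.  -0.4 -0.2] SHIFT [50.5 -3.3  2.5] TURN -0.006
t 21.48 pos [0.5761 0.1204 0.0787] yaw -85.2 tilt 2.48 w 0.0856 F [ 0.3 -0.1  0.4] SHIFT [ 7.5 -4.6  2.5] TURN -0.008
```

```bash
python3 -m inch '[[0,6.5,-4.5,2,0],[0,0,0,0,0]]' >/dev/null;python3 to.py 0.5735 0.1247 0.071 -84.8; python3 -m inch '[[0.3,1,0,0,0],[1,0,0,0,0],[1,0,0,0,0],[1,0,0,0,0],[1,0,0,0,0]]' >/dev/null; python3 -m inch '[[1,0,0,0,0],[1,0,0,0,0],[1,0,0,0,0]]' >/dev/null; python3 to.py 0.5735 0.1247 0.071 -84.8
```

```text
t 21.73 pos [0.5741 0.1252 0.0719] yaw -85.2 tilt 2.51 w 0.0853 F [-0.2 -0.2 -0.1] SHIFT [0.9 0.5 0.7] TURN -0.008
t 22.73 pos [0.5751 0.1257 0.0722] yaw -85.2 tilt 2.62 w 0.0389 F [-0.5  0.4 -1.2] SHIFT [1.2 0.8 1.7] TURN -0.008
```

```bash
python3 -m inch '[[1,-8,0,0,0],[1,-20,0,0,0],[1,-30,0,0,0],[1,-15,0,0,0],[1,0,0,0,0]]' >/dev/null; python3 to.py 0.582 -0.1405 0.08 -102.3
python3 - <<'E'
from h import *
c=camera("scene"); save("v5.png",cv2.resize(c["img"][120:320,180:440],None,fx=2,fy=2))
E
```

```text
t 23.35 pos [0.5706 0.1263 0.1465] yaw -85.2 tilt 2.46 w 0.0387 F [ 0.5 -0.5 -1.7] SHIFT [ 72.1 265.3  13.4] TURN 0.298
```

View pics/v5.png

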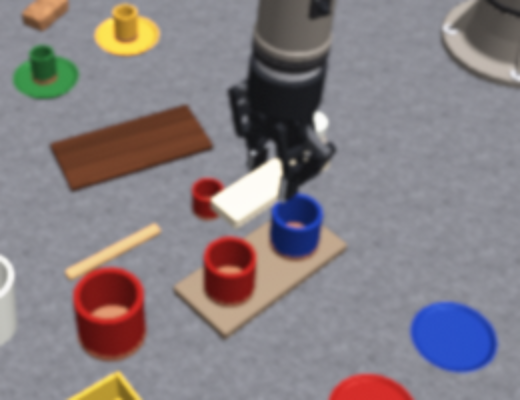

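The shelf is held level, the pots under it are undisturbed, and yellow stands in its saucer at about (125,30). Moving to the board.

```bash
python3 -m inch '[[1,0,20,1,0],[1,0,40,2,0],[1,0,45,2,0],[1,0,45,2,0],[1,0,45,2,0]]' >/dev/null; python3 -m inch '[[1,0,40,2,0],[1,0,15,1,0],[1,0,0,0,0.1],[1,0,0,0,0.1],[1,0,0,0,0.09]]' >/dev/null;  python3 -m inch '[[1,0,0,0,0]]' >/dev/null; python3 to.py 0.5825 -0.1405 0.08 -102.3
```

```text
t 24.77 pos [ 0.5675 -0.1447  0.138 ] yaw -102.8 tilt 1.45 w 0.0385 F [-0.9 -0.3 -1.8] SHIFT [ 58.1  -8.6 -12.8] TURN -0.008
```

```bash
python3 -m inch '[[1,10,-8,-12,0],[1,30,0,0,0],[1,20,0,0,0],[1,0,0,0,0]]' >/dev/null; python3 to.py 0.5825 -0.1405 0.0142 -102.3; python3 -m inch '[[1,20,0,0,0],[1,15,0,0,0],[1,0,0,0,0]]' >/dev/null; python3 to.py 0.5825 -0.1405 0.0142 -102.3
```

```text
t 25.27 pos [ 0.5843 -0.1372  0.074 ] yaw -102.3 tilt 1.29 w 0.0385 F [ 0.5 -0.1 -1.7] SHIFT [59.8  2.6  2. ] TURN 0.0
t 25.65 pos [ 0.5875 -0.1366  0.0391] yaw -102.1 tilt 1.37 w 0.0384 F [ 0.1 -0.1 -2.1] SHIFT [24.9  4.5  4.5] TURN 0.003
```

```bash
python3 -m inch '[[1,10,4.5,4.5,0],[1,6,0,0,0],[1,0,0,0,0]]' >/dev/null; python3 to.py 0.5825 -0.1405 0.0142 -102.3; python3 -m inch '[[1,4,0,0,0],[1,2.5,0,0,0],[1,0,0,0,0]]' >/dev/null; python3 to.py 0.5825 -0.1405 0.0142 -102.3
```

```text
t 26.02 pos [ 0.5835 -0.141   0.0239] yaw -102.1 tilt 1.53 w 0.0387 F [ 0.1 -0.6 -2.1] SHIFT [ 9.7 -0.4  1.3] TURN 0.003
t 26.4 pos [ 0.5842 -0.1412  0.0177] yaw -102.1 tilt 1.59 w 0.0385 F [-0.3 -0.2 -2.3] SHIFT [ 3.4 -0.4  1.9] TURN 0.003
```

```bash
python3 -m inch '[[1,2,0,1.5,0],[1,1,0,0,0],[1,0,0,0,0]]' >/dev/null; python3 to.py 0.5825 -0.1405 0.0142 -102.3; python3 -m inch '[[1,1,0,0,0],[1,0,0,0,0]]' >/dev/null; python3 to.py 0.5825 -0.1405 0.0142 -102.3
```

```text
t 26.77 pos [ 0.5831 -0.1409  0.0151] yaw -102.1 tilt 1.63 w 0.0385 F [ 0.   0.2 -1.2] SHIFT [ 0.9 -0.2  0.7] TURN 0.003
t 27.02 pos [ 0.5834 -0.1409  0.0148] yaw -102.1 tilt 1.67 w 0.038 F [-1.1  0.   1.1] SHIFT [ 0.6 -0.2  1. ] TURN 0.003
```

The vertical force rose from -2.1 to +1.1 N, so the shelf is on the board. Releasing.

```bash
python3 -m inch '[[0.5,0,0,0,0],[0.3,0,0,0,0],[0,0,0,0,0],[0,0,0,0,0],[0,-2,0,0,0]]' >/dev/null; python3 -m inch '[[0,-20,0,0,0],[0,-40,0,0,0],[0,-40,0,0,-0.1],[0,-20,0,0,-0.1],[0,0,0,0,-0.1]]' >/dev/null; python3 to.py 0.521 0.1175 0.13 -84.8
python3 - <<'E'
from h import *
c=camera("top"); P=cloud(c); h=cv2.cvtColor(c["img"],cv2.COLOR_RGB2HSV); save("t5.png",c["img"])
w=(P[...,2]>.055)&(P[...,2]<.078); w[:170]=0;w[280:]=0;w[:,:190]=0;w[:,250:]=0
v,u=np.nonzero(w)
for nm,s in(("red",v<222),("blue",v>=222)):
    q=P[v[s],u[s]].astype(np.float32); print(nm,len(q),cv2.minEnclosingCircle(q[:,:2]),cv2.minAreaRect(q[:,:2]),np.percentile(q[:,2],[50,95]))
E
```

```text
t 28.27 pos [ 0.5815 -0.1382  0.1412] yaw -84.4 tilt 1.75 w 0.0858 F [-0.  -0.1  0.5] SHIFT [   4.4 -260.6   35.2] TURN 0.007Traceback (most recent call last):
  File "<stdin>", line 6, in <module>
cv2.error: OpenCV(4.12.0) /io/opencv/modules/imgproc/src/shapedescr.cpp:201: error: (-215:Assertion failed) count >= 0 && (depth == CV_32F || depth == CV_32S) in function 'minEnclosingCircle'
```

Run:
```python
from h import *
c=camera("top"); P=cloud(c); save("t5.png",cv2.resize(c["img"][90:340,60:480],None,fx=1.9,fy=1.9))
w=(P[...,2]>.055)&(P[...,2]<.078); w[:170]=0;w[280:]=0;w[:,:190]=0;w[:,250:]=0
v,u=np.nonzero(w)
for nm,s in(("red",v<222),("blue",v>=222)):
    q=P[v[s],u[s]]; a=q[:,:2].astype(np.float32).copy(); print(nm,len(q),cv2.minEnclosingCircle(a),cv2.minAreaRect(a),np.percentile(q[:,2],[50,95]))
```

```text
red 266 ((0.6243455410003662, 0.12726238369941711), 0.030280448496341705) ((0.6240372061729431, 0.12712566554546356), (0.05863337963819504, 0.058557942509651184), 14.064312934875488) [0.06821715 0.07261074]
blue 252 ((0.5203493237495422, 0.11878552287817001), 0.029723625630140305) ((0.520291268825531, 0.11829632520675659), (0.056408967822790146, 0.05692421644926071), 1.3095935583114624) [0.06860992 0.07206996]
```

View pics/t5.png

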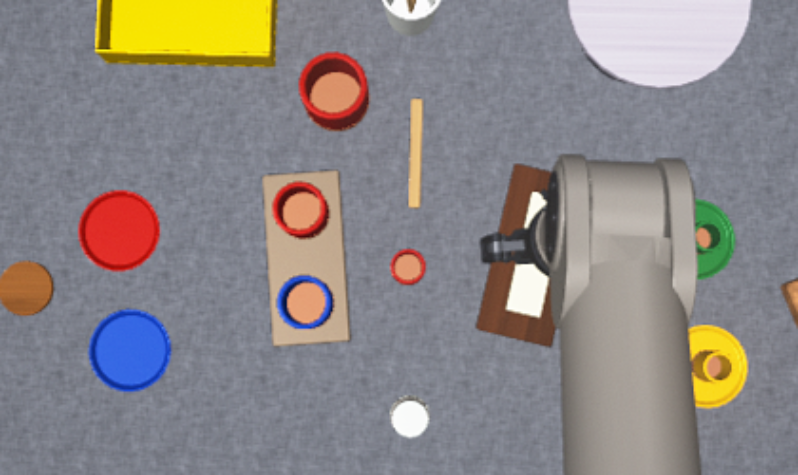

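The shelf lies along the board, and the red pot at (300,210) and blue pot at (305,302) are clear. Next, the blue pot.

```bash
python3 -m inch '[[0,0,-40,6,0],[0,0,-50,7,0],[0,0,-50,7,0],[0,0,-50,7,0],[0,0,-50,7,0]]' >/dev/null; python3 -m inch '[[0,0,-15,1,0],[0,0,0,0,0]]' >/dev/null; python3 to.py 0.5203 0.1186 0.09 -84.8
```

```text
t 29.25 pos [0.5199 0.1167 0.1296] yaw -85.6 tilt 1.5 w 0.0853 F [ 0.  -0.5  0.7] SHIFT [39.5 -2.8 -0. ] TURN -0.014
```

```bash
python3 -m inch '[[0,15,-2.5,0,0],[0,15,0,0,0],[0,0,0,0,0]]' >/dev/null; python3 to.py 0.5203 0.1186 0.03 -84.8;  python3 -m inch '[[0,12,0,0,0],[0,0,0,0,0]]' >/dev/null; python3 to.py 0.5203 0.1186 0.03 -84.8
```

```text
t 29.62 pos [0.5208 0.1125 0.096 ] yaw -86.1 tilt 1.62 w 0.0856 F [0.1 0.2 0. ] SHIFT [65.8 -7.8  0.8] TURN -0.023
t 29.88 pos [0.5211 0.1105 0.0826] yaw -86.3 tilt 1.64 w 0.0853 F [-1.   0.1  0.4] SHIFT [52.4 -9.5  0.7] TURN -0.026
```

```bash
python3 -m inch '[[0,0,-9.5,0,-0.026],[0,0,0,0,0]]' >/dev/null; python3 to.py 0.5203 0.1186 0.03 -84.8;  python3 -m inch '[[0,12,0,0,0],[0,10,0,0,0],[0,0,0,0,0]]' >/dev/null; python3 to.py 0.5203 0.1186 0.03 -84.8
```

```text
t 30.12 pos [0.5209 0.1212 0.0828] yaw -84.7 tilt 1.62 w 0.0852 F [ 0.3 -0.3  0.7] SHIFT [52.9  1.1  1.4] TURN 0.002
t 30.5 pos [0.5212 0.1208 0.0595] yaw -84.6 tilt 1.64 w 0.0853 F [-0.1  0.6  0. ] SHIFT [29.5  1.3  1.4] TURN 0.003
```

```bash
python3 -m inch '[[0,12,-1.2,0.5,0],[0,12,0,0,0],[0,0,0,0,0]]' >/dev/null; python3 to.py 0.5203 0.1186 0.03 -84.8;  python3 -m inch '[[0,5,0,0,0],[0,0,0,0,0]]' >/dev/null; python3 to.py 0.5203 0.1186 0.03 -84.8
```

```text
t 30.88 pos [0.5206 0.121  0.0333] yaw -84.6 tilt 1.64 w 0.0858 F [ 0.1  0.7 -0.1] SHIFT [3.4 2.3 0.6] TURN 0.003
t 31.12 pos [0.5208 0.1209 0.028 ] yaw -84.7 tilt 1.64 w 0.0854 F [-0.   0.4  0.3] SHIFT [-1.9  2.3  0.7] TURN 0.003
```

```bash
python3 -m inch '[[0.1,0,2.3,0,0],[0.3,0,0,0,0],[1,0,0,0,0],[1,0,0,0,0],[1,0,0,0,0]]' >/dev/null; python3 -m inch '[[1,0,0,0,0],[1,0,0,0,0]]' >/dev/null; python3 to.py 0.5203 0.1186 0.03 -84.8; python3 -m inch '[[1,-10,0,0,0],[1,-25,0,0,0],[1,-20,0,0,0],[1,0,0,0,0]]' >/dev/null; python3 to.py 0.4606 0.324 0.07 -84.8
```

```text
t 32.0 pos [0.5221 0.1189 0.0294] yaw -84.7 tilt 1.66 w 0.0597 F [-0.1  0.1  1. ] SHIFT [-0.6  0.2  1.8] TURN 0.002
t 32.5 pos [0.5196 0.1199 0.0852] yaw -84.6 tilt 1.61 w 0.0599 F [-0.5 -0.1 -2.2] SHIFT [   9.3 -209.1   39.7] TURN 0.003
```

```bash
python3 -m inch '[[1,-5,-25,5,0],[1,0,-45,8,0],[1,0,-45,8,0],[1,0,-45,8,0],[1,0,-35,7,0]]' >/dev/null; python3 -m inch '[[1,0,0,0,0]]' >/dev/null; python3 to.py 0.4618 0.324 0.05 -84.8
```

```text
t 33.25 pos [0.4617 0.3123 0.0782] yaw -84.9 tilt 1.76 w 0.059 F [-0.1 -0.8 -2.2] SHIFT [ 27.9 -12.5  -1.1] TURN -0.002
```

```bash
python3 -m inch '[[1,10,-12,-1,0],[1,10,0,0,0],[1,0,0,0,0]]' >/dev/null; python3 to.py 0.4618 0.324 0.0204 -84.8; python3 -m inch '[[1,15,0,0,0],[1,8,0,0,0],[1,0,0,0,0]]' >/dev/null; python3 to.py 0.4618 0.324 0.0204 -84.8
```

```text
t 33.62 pos [0.4621 0.3201 0.054 ] yaw -85.1 tilt 2.06 w 0.0596 F [-0.7  1.3 -1.7] SHIFT [33.4 -5.1 -0.1] TURN -0.005
t 34.0 pos [0.4631 0.3168 0.0289] yaw -85.3 tilt 2.16 w 0.0596 F [ 0.4  0.1 -2. ] SHIFT [ 8.2 -7.5  0.6] TURN -0.009
```

```bash
python3 -m inch '[[1,0,-7.5,0,-0.01],[1,3,0,0,0],[1,0,0,0,0]]' >/dev/null; python3 to.py 0.4618 0.324 0.0204 -84.8; python3 -m inch '[[1,2,0,0,0],[1,1.5,0,0,0],[1,0,0,0,0]]' >/dev/null; python3 to.py 0.4618 0.324 0.0204 -84.8
```

```text
t 34.38 pos [0.4629 0.3255 0.0261] yaw -84.7 tilt 2.08 w 0.0597 F [-0.2 -0.8 -1.3] SHIFT [5.8 1.1 1.2] TURN 0.002
t 34.75 pos [0.4631 0.3255 0.0228] yaw -84.7 tilt 2.06 w 0.0595 F [ 0.4 -0.6 -1.6] SHIFT [2.4 1.3 1.4] TURN 0.002
```

```bash
python3 -m inch '[[1,1.5,1,1,0],[1,1,0,0,0],[1,0,0,0,0]]' >/dev/null; python3 to.py 0.4618 0.324 0.0204 -84.8; python3 -m inch '[[1,1,0,0,0],[1,0,0,0,0]]' >/dev/null; python3 to.py 0.4618 0.324 0.0204 -84.8
```

```text
t 35.12 pos [0.4621 0.3241 0.0209] yaw -84.7 tilt 2.08 w 0.0594 F [-0.4 -0.3 -0.8] SHIFT [0.5 0.1 0.3] TURN 0.002
t 35.38 pos [0.4622 0.3243 0.0209] yaw -84.7 tilt 2.08 w 0.0594 F [-0.1 -0.7 -2.5] SHIFT [0.5 0.2 0.4] TURN 0.002
```

```bash
python3 -m inch '[[0.2,0,0,0,0],[0.1,0,0,0,0],[0,0,0,0,0],[0,0,0,0,0],[0,-2,0,0,0]]' >/dev/null; python3 -m inch '[[0,-15,0,0,0],[0,-25,0,0,0],[0,-40,0,0,0],[0,-20,0,0,0]]' >/dev/null; python3 to.py 0.6242 0.1272 0.12 -84.8
python3 - <<'E'
from h import *
c=camera("scene"); save("v6.png",cv2.resize(c["img"][120:380,180:480],None,fx=2,fy=2))
E
```

```text
t 36.5 pos [0.4621 0.3285 0.1274] yaw -84.6 tilt 2.02 w 0.0853 F [-0.4  0.6  0.1] SHIFT [  14.8  215.2 -142.6] TURN 0.003
```

View pics/v6.png

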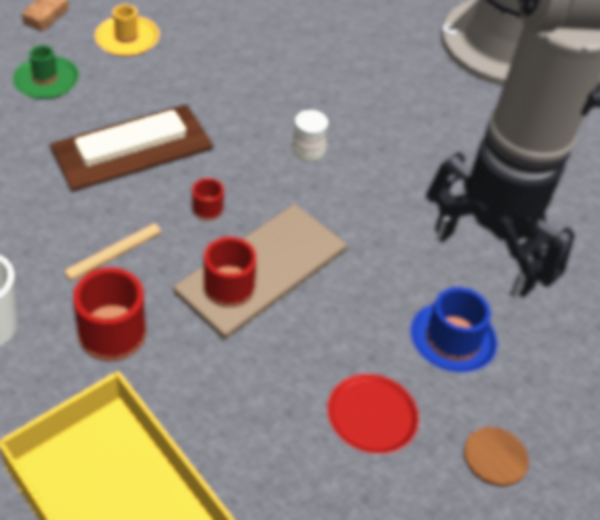

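The blue pot stands in its saucer at about (458,330), and the shelf is on the board. Last is the red pot on the plinth at (230,270).

```bash
python3 -m inch '[[0,0,30,-20,0],[0,0,43,-29,0],[0,0,43,-29,0],[0,0,43,-29,0],[0,0,43,-29,0]]' >/dev/null; python3 -m inch '[[0,0,8,-4,0],[0,15,0,0,0],[0,0,0,0,0]]' >/dev/null; python3 to.py 0.6242 0.1272 0.09 -84.8
```

```text
t 37.55 pos [0.6258 0.1329 0.1241] yaw -84.2 tilt 1.65 w 0.0856 F [-0.   1.   0.4] SHIFT [34.3  4.5  2.4] TURN 0.01
```

```bash
python3 -m inch '[[0,15,4.5,2,0.01],[0,15,0,0,0],[0,8,0,0,0],[0,0,0,0,0]]' >/dev/null; python3 to.py 0.6242 0.1272 0.03 -84.8
```

```text
t 38.05 pos [0.6213 0.1314 0.0827] yaw -84.4 tilt 1.52 w 0.0854 F [ 0.1 -0.5  0.4] SHIFT [52.9  3.  -2.2] TURN 0.007
```

```bash
python3 -m inch '[[0,0,3,-2,0],[0,12,0,0,0],[0,0,0,0,0]]' >/dev/null; python3 to.py 0.6242 0.1272 0.03 -84.8; python3 -m inch '[[0,12,0,0,0],[0,10,0,0,0],[0,0,0,0,0]]' >/dev/null; python3 to.py 0.6242 0.1272 0.03 -84.8
```

```text
t 38.42 pos [0.6246 0.1283 0.0708] yaw -84.4 tilt 1.53 w 0.0853 F [ 0.  -0.5 -0.6] SHIFT [40.8 -0.   0.8] TURN 0.007
t 38.8 pos [0.6248 0.1276 0.0471] yaw -84.4 tilt 1.52 w 0.085 F [-0.   0.9  0.8] SHIFT [17.1 -0.1  0.7] TURN 0.007
```

```bash
python3 -m inch '[[0,10,0,0,0],[0,6,0,0,0],[0,0,0,0,0]]' >/dev/null; python3 to.py 0.6242 0.1272 0.03 -84.8; python3 -m inch '[[0.1,0,0,0,0],[0.3,0,0,0,0],[1,0,0,0,0],[1,0,0,0,0],[1,0,0,0,0]]' >/dev/null; python3 -m inch '[[1,0,0,0,0],[1,0,0,0,0]]' >/dev/null; python3 to.py 0.6242 0.1272 0.03 -84.8; python3 -m inch '[[1,-10,0,0,0],[1,-25,0,0,0],[1,-20,0,0,0],[1,0,0,0,0]]' >/dev/null; python3 to.py 0.599 0.342 0.07 -84.8
```

```text
t 39.17 pos [0.625  0.1273 0.03  ] yaw -84.4 tilt 1.52 w 0.0851 F [-1.  -0.5 -0.9] SHIFT [-0.   0.   0.8] TURN 0.007
t 40.05 pos [0.6258 0.1278 0.0311] yaw -84.4 tilt 1.5 w 0.0596 F [-0.3 -0.7  1.3] SHIFT [1.1 0.4 1.7] TURN 0.007
t 40.55 pos [0.6237 0.1287 0.0867] yaw -84.4 tilt 1.5 w 0.0596 F [ 0.2 -0.5 -1.6] SHIFT [  11.2 -215.1    3.8] TURN 0.007
```

```bash
python3 -m inch '[[1,-5,-25,0,0],[1,0,-45,1,0],[1,0,-45,1,0],[1,0,-45,1,0],[1,0,-35,1,0]]' >/dev/null; python3 -m inch '[[1,0,0,0,0]]' >/dev/null; python3 to.py 0.6 0.342 0.05 -84.8
```

```text
t 41.3 pos [0.5974 0.3233 0.0784] yaw -84.6 tilt 1.84 w 0.0594 F [-0.3 -0.3 -1.9] SHIFT [ 27.7 -19.3  -4.5] TURN 0.003
```

```bash
python3 -m inch '[[1,10,-19,-4,0],[1,10,0,0,0],[1,0,0,0,0]]' >/dev/null; python3 to.py 0.6 0.342 0.0221 -84.8; python3 -m inch '[[1,10,0,0,0],[1,8,0,0,0],[1,0,0,0,0]]' >/dev/null; python3 to.py 0.6 0.342 0.0221 -84.8
```

```text
t 41.67 pos [0.6001 0.3387 0.0534] yaw -84.8 tilt 2.18 w 0.0598 F [-0.3 -0.3 -1.7] SHIFT [31.1 -4.4 -0.5] TURN 0.0
t 42.05 pos [0.6011 0.3351 0.0339] yaw -85.0 tilt 2.29 w 0.0601 F [-0.  -0.3 -2.9] SHIFT [11.5 -7.4  0.3] TURN -0.003
```

```bash
python3 -m inch '[[1,0,-7,0,0],[1,5,0,0,0],[1,0,0,0,0]]' >/dev/null; python3 to.py 0.6 0.342 0.0221 -84.8; python3 -m inch '[[1,3,0,0.5,0],[1,2,0,0,0],[1,0,0,0,0]]' >/dev/null; python3 to.py 0.6 0.342 0.0221 -84.8
```

```text
t 42.42 pos [0.6009 0.3427 0.0291] yaw -85.0 tilt 2.22 w 0.06 F [ 0.6 -0.2 -1.7] SHIFT [7.  0.3 0.8] TURN -0.003
t 42.8 pos [0.6004 0.3426 0.0241] yaw -85.0 tilt 2.21 w 0.06 F [-0.6 -0.7 -1.6] SHIFT [2.  0.5 0.4] TURN -0.003
```

```bash
python3 -m inch '[[1,1.5,0,0,0],[1,1,0,0,0],[1,0,0,0,0]]' >/dev/null; python3 to.py 0.6 0.342 0.0221 -84.8; python3 -m inch '[[0.2,0,0,0,0],[0.1,0,0,0,0],[0,0,0,0,0],[0,0,0,0,0],[0,-2,0,0,0]]' >/dev/null; python3 -m inch '[[0,-15,0,0,0],[0,-25,0,0,0],[0,-40,0,0,0],[0,-40,0,0,0],[0,-20,0,0,0]]' >/dev/null; python3 to.py 0.5 0.05 0.2 -84.8
```

```text
t 43.17 pos [0.6008 0.3427 0.0227] yaw -85.0 tilt 2.17 w 0.0598 F [-0.3  0.8 -2.1] SHIFT [0.7 0.6 0.8] TURN -0.003
t 44.42 pos [0.6014 0.3486 0.1723] yaw -85.0 tilt 2.06 w 0.0855 F [ 0.5 -0.2  0.4] SHIFT [-16.8 289.4 127.3] TURN -0.003
```

Moving clear to the middle for a final check.

```bash
python3 -m inch '[[0,0,40,15,0],[0,0,50,22,0],[0,0,50,22,0],[0,0,50,22,0],[0,0,50,22,0]]' >/dev/null; python3 -m inch '[[0,0,45,20,0],[0,0,0,0,0],[0,0,0,0,0]]' >/dev/null
python3 - <<'E'
from h import *
c=camera("top"); P=cloud(c); im=c["img"]; hsv=cv2.cvtColor(im,cv2.COLOR_RGB2HSV)
a=cv2.resize(im[150:320,80:480],None,fx=2,fy=2); s=camera("scene")["img"]; save("v7.png",a); save("v8.png",s)
S=dict(red=(.599,.342,.061),blue=(.4606,.324,.061),green=(.6055,-.3303,.051),yellow=(.4585,-.343,.051))
for n,(x,y,h) in S.items():
    w=(np.hypot(P[...,0]-x,P[...,1]-y)<.05)&(P[...,2]>h-.006)&(P[...,2]<h+.012)
    p=P[w]; (cx,cy),r=cv2.minEnclosingCircle(p[:,:2].astype(np.float32).copy()); print(n,len(p),np.round([(cx-x)*1e3,(cy-y)*1e3,r*1e3],1),"rim z",np.round(np.percentile(p[:,2],[10,50,90]),4))
w=(np.hypot(P[...,0]-.582,P[...,1]+.1405)<.1)&(P[...,2]>.021)&(P[...,2]<.04); p=P[w]
print("shelf",w.sum(),cv2.minAreaRect(p[:,:2].astype(np.float32).copy()),np.percentile(p[:,2],[10,50,90]))
E
python3 to.py 0.5 0.05 0.2
```

```text
red 236 [-0.1 -0.1 30.7] rim z [0.0567 0.0594 0.0622]
blue 245 [ 0.6 -1.3 30.1] rim z [0.0565 0.0596 0.0624]
green 101 [ 0.3 -1.5 18.1] rim z [0.0471 0.05   0.0526]
yellow 107 [ 0.5 -0.8 18.3] rim z [0.0468 0.0504 0.0528]
shelf 1181 ((0.5826093554496765, -0.14140740036964417), (0.04069419950246811, 0.13984334468841553), 78.14171600341797) [0.0245662  0.0274601  0.03032675]
t 45.52 pos [0.505  0.0498 0.1933] yaw -84.9 tilt 1.97 w 0.0855 F [ 0.6 -0.7  0.3] SHIFT [-6.8 -0.4  4.9]
```

View pics/v7.png

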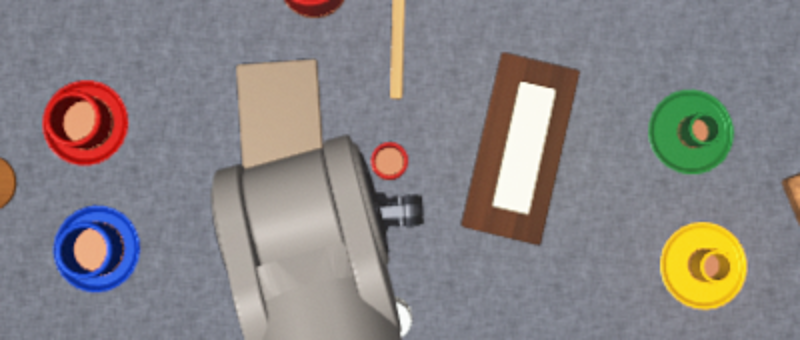

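View pics/v8.png

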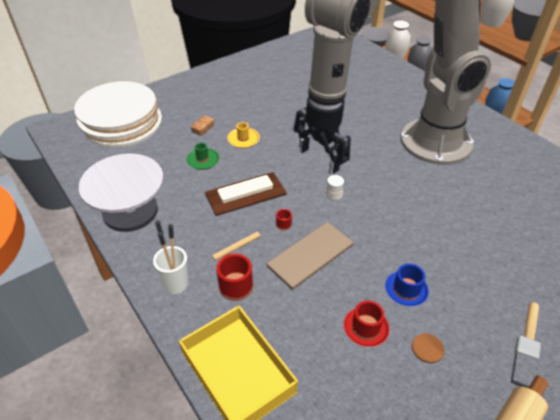

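Both pictures show each pot upright in its own saucer, the shelf centred on the board, and the arm clear of everything. Handing in.

```bash
python3 -c "
from rig import env
print(env.job_done())"
```

```text
the job is handed in; nothing more can be done
None
```

All four pots now stand upright in their own saucers, and the kiln shelf lies flat along the board. I moved green, yellow, the shelf, blue and then red, and handed the job in with the gripper open and clear at about 46 s of the 136 s allowed.

The last camera check, taken just before hand-in, showed:

| Item | Offset from its centre | Other readings |
|---|---|---|
| Green, yellow, blue and red pots | 1.6 mm or less | rims within about 2 mm of their expected height |
| Kiln shelf | about 1 mm | within 0.5° of the board's length; top at 27.5 mm, expected 28 mm |

- **Red pot:** I moved the middle-sized one from the stack and left the larger and smaller look-alikes alone.
- **Tool tilt:** the tool drifted to about 2° of tilt during the work, which these moves cannot correct. In the last pictures every pot still stands upright.
- **Touchdown:** only the shelf gave a clear contact reading when set down. The pots were released by height, about 1 mm or less above the computed resting height.
- **Checks:** none failed or disagreed, but hand-in reports no verdict.

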